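Close the keyed lid of the ice bucket with a fingertip

ROBOT

A 6-joint arm with a two-finger parallel gripper is mounted at the origin on the work surface. World frame = base frame: x ahead of the robot, y to its left, z up, the work surface at z = 0. Lengths are in m, angles in rad, forces in N, time in s.
With the tool pointing down it reaches from about 0.375 to 0.9 m from the base axis. Payload 3.1 kg.
Tool frame: the origin (TCP) lies at the very end of the fingers, on their centre line; the grasp point (between the pads) lies 19 mm behind it (ctrl.tcp_to_grasp is the distance from the TCP to the grasp point, in m); z points along the fingers, y is the line along which they close (so a half turn about z gives the same grasp; the last joint's range is limited). The gripper opens to 85 mm and grips with 20 to 120 N. Pads are 22 mm wide; open, the fingers measure 114 mm over their backs; the gripper's body (76 mm by 85 mm) begins 54 mm behind the grasp point. The pads swing forward as they close: fully open they stand 13 mm farther back than shut.
Start: joints at [1.109, 0.527, 1.433, -0, 1.181, -0.178], TCP at [0.174, 0.6, 0.231] pointing down, gripper open.
Joint ranges: [-3.08, 3.08], [-0.75, 2.2], [0.22, 2.44], [-1.43, 4.57], [0, 2.65], [-2.85, 2.85]. Speed limits (rad/s): [2.79, 2.79, 3.14, 3.14, 3.14, 3.14].

INTERFACE

Orientations are given as [roll, pitch, yaw] about the fixed x, y, z axes, in that order (R = Rz(yaw) Ry(pitch) Rx(roll)).
In Python, from rig import ctrl, viewer gives the robot as it stands.
- The arm moves only by the tool jog_arm, never from a script. Its argument "motion" is one flat list of numbers, 7 for each row, row after row: the shift along the world's x, y, z each as a share of 150 mm, from -1 to 1, then the turn, a rotation vector about the world's x, y, z each as a share of 30 degrees, from -1 to 1, then the opening, from -1 (shut) to 1 (fully open), so that 0 is half open. In form: [dx, dy, dz, wx, wy, wz, grip, dx, dy, dz, wx, wy, wz, grip, ...]. A call has 1 to 10 rows; each row is the pose to reach, as a shift and turn from the pose commanded when the call began; what a row does not reach only later rows make up. A row lasts 1/8 s, in which the tool goes at most 62.5 mm and 10.7 degrees, less where a joint would pass 70% of its speed; a pose out of reach is approached as far as the arm can. A call with a number of a shift or a turn outside -1 to 1 is refused whole. A call with a gripper value outside its range is refused whole. The fingers move at their own pace and stop on an object; "force" is the grip in N (left out, the last holds). Time passes only in rows, so rows that repeat a pose let the fingers close. It gives the time, the measured TCP pose, the force, the opening and the grip force at its end, in the units of the state.
- ctrl.get_obs(): the state, without advancing time (a new reading comes with each control period).
- viewer.capture(name): name is "scene" or "top" or "wrist"; returns a dict with "frame" (400x640x3 uint8, red, green, blue), "z_map" (400x640 float32, m along the optical axis (not along the pixel's ray), 0 where there is no reading), "vfov" (degrees; the focal length in pixels is half the picture's height over the tangent of half this angle, whatever the lens; pixels are square), "cx", "cy" (the principal point, pixels), "k1" (the pictures are not rectified: a ray, as slopes to the right and down, at radius r is drawn at 1 + k1 r^2 times it, then the intrinsics apply), "eye" and "orientation" of the camera in the world. Camera axes: x right, y down, z forward; pixel columns grow to the right and rows downward; lengths in m; the calibration is good to about 2 mm. A picture is of the moment at which its call begins.
- ctrl.finish_job(): hands the job in; it is judged then, once.
The state is a dict: "clock": time; "joint_pos": joint angles; "qd": joint speeds; "effort": joint torques, N m; "tool_pos": TCP position; "ee_rot": TCP orientation; "force": force on the tool from outside, world axes, zero at the start; "wrist_torque": the same for the moment, N m; "gripper_width": finger opening in m; "grasp_force": force on a finger pad.
Only numpy, scipy, OpenCV 4.12 (cv2) and the standard library are available. Lean on these libraries where they do the work, as an engineer would, in place of code of your own. Each camera call takes 0.05 s, during which the arm holds its last target. There are 200 camera calls.

TASK

The steel lid of the ice bucket is sitting up on its gasket with its notch off the pin. With the fingertips, push the rib on the lid round until the notch in the lid's rim stands over the bucket's pin, then press the lid down until it is fully home, and take the hand away. Do not pinch the rib or lift the lid, and leave the tumblers and the jar where they stand.

Things in the scene. Friction and masses are not known exactly. Their poses are not given: they have to be found in the camera images.
- bucket: Round steel ice bucket, 130 mm across, rim 100 mm high, fixed to the table. Origin at the centre of its underside, z up; +x points to its locating pin. Just outside the pin a steel lug, 12 mm wide and as high as the pin, stands 80 to 98 mm from the axis: seen from above it sticks out about 20 mm beyond the lid's edge and shows where the pin is.
- pin_top (a point): Top of the bucket's upright locating pin: 12 mm diameter, round-topped, fixed at the bucket's rim 69 mm from the axis on the bucket's +x, its top 107.5 mm above the table (7.5 mm above the rim).
- lid: Flat round steel lid, 156 mm across, 5 mm thick; origin at the centre of its underside, on the bucket's axis, z up, 109 mm above the table at the start, 100 mm when home. Turns about z only, either way without stops; needs 0.07 N m and stays where left. One rim notch on its +x, open outwards: 18 mm deep, 14 mm wide inside, 24 mm at the mouth. A raised rib runs across it along y.
- notch (a point): Point of the lid in the middle of the notch, at the underside of the plate, 69 mm from the axis on the lid's +x. It lies over the pin when the lid can go down (about 3 mm of play either way; the pin's round top forgives a little more).
- rib_top (a point): Centre of the top of the lid's straight rib, on the lid's axis, 25 mm above the lid's underside; a good place to press. The rib is 112 mm long (along the lid's y, square to the notch's direction), 14 mm wide over its rubber side pads and stands 20 mm above the lid's plate; push its side to turn the lid.
- pad_a: Thin rubber pad, 108 x 14 x 2 mm, on the rib's side face towards the notch (lid's +x side); origin at its centre, 13 mm above the lid's underside, its top 5 mm below the rib's top.
- pad_b: The same pad on the rib's other side face (lid's -x side).
- stem (a joint): How far the lid is down from its starting height, in m: 0 at the start, 0.009 fully home, negative if lifted (it can be pulled up). It moves only against the gasket's friction, about 6 N either way, without a spring, and stays where it is left; with the notch off the pin it stops on the pin after about 1.5 to 3 mm.
- tumbler_a_mid (a point): Centre (half-way up) of a loose amber glass tumbler, 80 mm across, 85 mm high. Bystander.
- tumbler_b_mid (a point): Centre (half-way up) of a second, identical tumbler. Bystander.
- jar_mid (a point): Centre (half-way up) of a loose closed glass jar with a steel cap, 68 mm across, 80 mm high. Bystander.
Things that resemble listed ones, but are neither listed nor needed, are in the scene too. Leave any blue or purple look-alike of the part that bears tumbler_a_mid alone.

How it is judged:
By the outcome, as a careful person would: the job done as asked, in the order asked, and still so for the second after the job is handed in, with the robot touching nothing.
It also fails if it takes over 64 s, if anything falls off the work surface, if the arm or the gripper's body presses on something with over 40 N, if the wrist force passes 120 N, or if a joint passes its speed limit or range.

## Working session

There is one attempt and no reset: what is moved stays moved. The work goes in short steps, Python scripts to look and compute and a tool call to move; the robot and the scene stay as the last step left them, time stands still between calls to the robot, and variables do not carry over. Pictures are saved under pics/ and viewed, at most 10 in all, crops included, and the job is handed in when it is done.

Besides the shell and the picture viewer there is one more tool, called after "Call:" in YAML: its name, and indented under it one key for each argument. jog_arm: Moves the arm, as the interface text tells. Its arguments: {"type":"object","properties":{"motion":{"type":"array"},"force":{"type":"number"}},"required":["motion"]}

```bash
mkdir -p pics; ls; cat > h.py <<'E'
import numpy as np, cv2
from rig import ctrl, viewer
from scipy.spatial.transform import Rotation as R
def cap(n,save=None):
    c=viewer.capture(n)
    if save: cv2.imwrite('pics/'+save,cv2.cvtColor(c['frame'],cv2.COLOR_RGB2BGR))
    return c
def rot(c):
    o=np.array(c['orientation'],float)
    if o.shape==(3,3): return o
    return R.from_euler('xyz',o).as_matrix() if o.size==3 else R.from_quat(o).as_matrix()
def rays(c,uv):
    uv=np.atleast_2d(np.array(uv,float)); f=200/np.tan(np.radians(c['vfov'])/2)
    K=np.array([[f,0,c['cx']],[0,f,c['cy']],[0,0,1]])
    p=cv2.undistortPoints(uv[:,None],K,np.array([c['k1'],0,0,0,0.]))[:,0]
    return np.c_[p,np.ones(len(p))]@rot(c).T
def onz(c,uv,z):
    d=rays(c,uv); e=np.array(c['eye']); return e+d*((z-e[2])/d[:,2])[:,None]
def bydepth(c,uv):
    uv=np.atleast_2d(uv); d=rays(c,uv); z=c['z_map'][uv[:,1].astype(int),uv[:,0].astype(int)]
    return np.array(c['eye'])+d*z[:,None]
E
python3 - <<'E'
from h import *
a=cap('top','top1.png'); b=cap('scene','scene1.png')
for c in (a,b): print(c['eye'],c['orientation'],c['vfov'],c['cx'],c['cy'],c['k1'])
print(ctrl.get_obs())
E
```

```text
pics
[0.47758216 0.00442483 1.20362868] [-3.00503942 -0.01582186 -1.58158289] 46.82507227801587 321.1020344490222 206.29658513759202 -0.13878116270065408
[1.19773065 0.09284712 1.0717125 ] [-2.60640412  0.00602031  1.73643721] 50.9696008926846 319.8058391032503 201.41643577498914 -0.04572396954080891
{'clock': 0.1, 'joint_pos': array([ 1.10953210e+00,  5.28390246e-01,  1.43378770e+00,  3.01063367e-06,
        1.18139462e+00, -1.78505206e-01]), 'qd': array([-0.00035624, -0.0016714 , -0.00408743,  0.00102188, -0.00018985,
       -0.00092624]), 'effort': array([-3.85671910e-04, -4.43303812e+01, -1.78585553e+01, -2.46116988e-04,
        3.89794732e-03,  1.92072299e-06]), 'tool_pos': array([0.17405937, 0.59959783, 0.2304167 ]), 'ee_rot': array([-3.13964469e+00, -3.54289951e-04,  2.85883214e+00]), 'force': array([-0.42204072,  0.48421906,  1.01230259]), 'wrist_torque': array([ 0.0538892 , -0.00284413,  0.01389336]), 'grasp_force': 0.0, 'gripper_width': 0.08542695907491986}
```

View pics/top1.png

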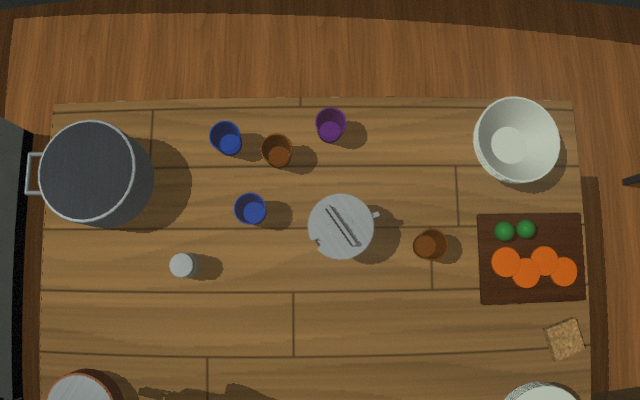

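View pics/scene1.png

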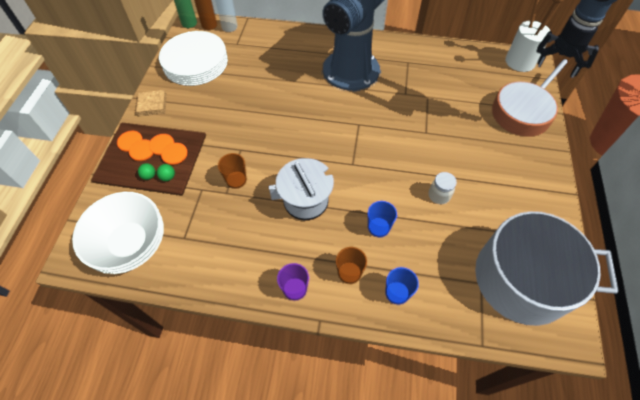

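Top view: lid centre is near (340,227), lug at (376,215) and notch at (317,242). The rib runs from (328,207) to (357,246). The amber tumblers are at (277,150) and (430,245); the blue ones at (226,138) and (250,209) and the purple one at (330,125) are look-alikes. The jar is at (182,265). Next, an enlarged crop and measurements.

```bash
python3 - <<'E'
from h import *
c=cap('top'); f=c['frame']
im=cv2.cvtColor(f,cv2.COLOR_RGB2BGR)
cv2.imwrite('pics/crop1.png',cv2.resize(im[180:275,285:445],None,fx=5,fy=5,interpolation=cv2.INTER_CUBIC))
# points by depth in lid area
v,u=np.mgrid[185:270,295:390]; uv=np.c_[u.ravel(),v.ravel()]
P=bydepth(c,uv)
s=(P[:,2]>0.095)&(P[:,2]<0.122)
print('lid z',np.percentile(P[s,2],[5,50,95]),s.sum())
m=s.reshape(u.shape).astype(np.uint8)
k=(P[:,2]>0.125)
for n,z in (('amber1',[277,150]),('amber2',[430,245]),('blue',[250,209]),('jar',[182,265]),('rib1',[330,209]),('rib2',[357,245]),('lug',[376,215]),('notch',[318,241])):
    zz={'am':.085,'bl':.085,'ja':.08,'ri':.134,'lu':.1075,'no':.114}[n[:2]]
    print(n,onz(c,z,zz).round(3),bydepth(c,[z]).round(3))
print('rib pts',k.sum()); q=P[k]; print(q.mean(0)); 
ev,E=np.linalg.eigh(np.cov(q[:,:2].T)); print(E[:,1],np.sqrt(ev))
cs,_=cv2.findContours(m,0,1); cc=max(cs,key=cv2.contourArea); pts=cc[:,0]+[295,185]
XY=onz(c,pts,.114)[:,:2]
# robust circle of r 78
from scipy.optimize import least_squares
r=least_squares(lambda p:np.hypot(*(XY-p).T)-.078,XY.mean(0),loss='soft_l1',f_scale=.001); print('centre',r.x)
d=np.hypot(*(XY-r.x).T); a=np.degrees(np.arctan2(*(XY-r.x).T[::-1]))
for i in np.where(abs(d-.078)>.004)[0]: print(a[i].round(),d[i].round(4),end='; ')
E
```

```text
lid z [0.10952566 0.11333567 0.11670819] 3083
amber1 [[0.774 0.093 0.085]] [[0.795 0.1   0.004]]
amber2 [[ 0.533 -0.28   0.085]] [[ 0.537 -0.301  0.006]]
blue [[0.626 0.159 0.085]] [[0.636 0.17  0.006]]
jar [[0.49  0.326 0.08 ]] [[0.49  0.327 0.077]]
rib1 [[ 0.618 -0.035  0.134]] [[ 0.618 -0.035  0.132]]
rib2 [[ 0.533 -0.096  0.134]] [[ 0.534 -0.098  0.113]]
lug [[ 0.606 -0.146  0.107]] [[ 0.606 -0.146  0.106]]
notch [[ 0.545 -0.006  0.114]] [[ 0.545 -0.006  0.101]]
rib pts 318
[ 0.56865591 -0.0537077   0.24294791]
[-0.98048901  0.19657393] [0.02570814 0.04048804]
centre [ 0.57967173 -0.06090063]
115.0 0.0709; 116.0 0.0688; 117.0 0.0667; 120.0 0.0657; 123.0 0.065; 126.0 0.0644; 129.0 0.064; 130.0 0.0655; 133.0 0.0653; 133.0 0.0686; 133.0 0.072; -93.0 0.074; -91.0 0.074; -76.0 0.0843; -75.0 0.0872; -75.0 0.0896; -76.0 0.0919; -74.0 0.0926; -73.0 0.0933; -71.0 0.0941; -69.0 0.0927; -69.0 0.0905; -68.0 0.0883; -69.0 0.0851; -69.0 0.0829;
```

View pics/crop1.png

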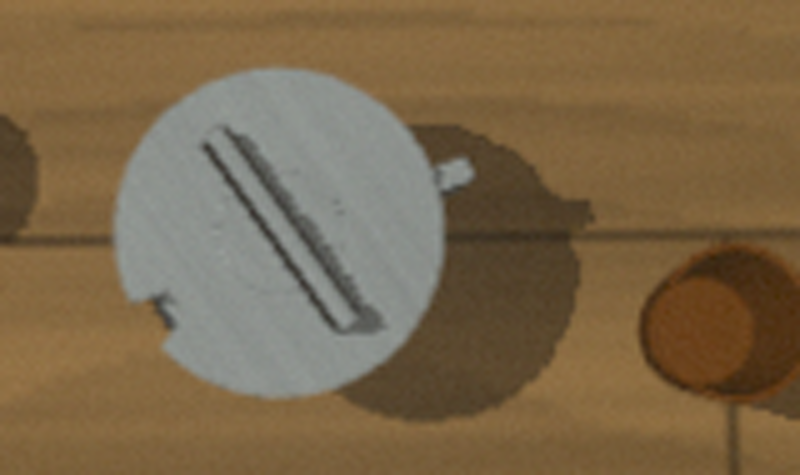

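The crop confirms the lug at azimuth −72° from the lid centre (0.580, −0.061) and the notch at about 125.5°. The shorter way round is about +162° (counter-clockwise). I'll shut the fingers, travel over high, and then sweep the far end of the rib round.

Call:
jog_arm:
  motion: [0.6,-0.9,0,0,0,-0.6,-1,0.6,-0.9,0,0,0,-0.6,-1,0.6,-0.9,0,0,0,-0.6,-1,0.6,-0.9,0,0,0,-0.6,-1]

```text
clock: 0.65
tool_pos: [0.2654, 0.4631, 0.2312]
ee_rot: [-3.14, 0.0, 2.541]
force: [-0.3, 0.4, 0.3]
gripper_width: 0.0123
grasp_force: 0.0
```

Call:
jog_arm:
  motion: [0.6,-0.9,0,0,0,-0.6,-1,0.6,-0.9,0,0,0,-0.6,-1,0.6,-0.9,0,0,0,-0.6,-1,0.6,-0.9,0,0,0,-0.6,-1]

```text
clock: 1.15
tool_pos: [0.3555, 0.3295, 0.2313]
ee_rot: [3.141, -0.0, 2.227]
force: [0.8, 0.7, 0.2]
gripper_width: 0.0002
grasp_force: 0.0
```

Call:
jog_arm:
  motion: [0.6,-0.9,0,0,0,-0.6,-1,0.6,-0.9,0,0,0,-0.6,-1,0.6,-0.9,0,0,0,-0.6,-1,0.6,-0.9,0,0,0,-0.6,-1]

```text
clock: 1.65
tool_pos: [0.4459, 0.1951, 0.2313]
ee_rot: [3.14, -0.0, 1.914]
force: [0.6, 0.9, -0.3]
gripper_width: -0.0
grasp_force: 0.0
```

Call:
jog_arm:
  motion: [0.6,-0.9,0,0,0,0,-1,0.6,-0.9,0,0,0,0,-1,0.6,-0.9,0,0,0,0,-1,0.6,-0.9,0,0,0,0,-1]

```text
clock: 2.15
tool_pos: [0.5358, 0.0604, 0.2311]
ee_rot: [3.141, -0.0, 1.915]
force: [-0.2, 0.8, -0.0]
gripper_width: -0.0001
grasp_force: 0.0
```

Call:
jog_arm:
  motion: [0.58,-0.88,0,0,0,0,-1,0.58,-0.88,0,0,0,0,-1,0.58,-0.88,0,0,0,0,-1,0.58,-0.88,0,0,0,0,-1]

```text
clock: 2.65
tool_pos: [0.6221, -0.0708, 0.2308]
ee_rot: [3.141, -0.001, 1.916]
force: [-1.3, 1.3, -0.4]
gripper_width: 0.0
grasp_force: 0.0
```

```bash
python3 - <<'E'
from h import *
o=ctrl.get_obs(); print(o['tool_pos'],o['ee_rot'],o['joint_pos'])
c=cap('wrist','w1.png'); print(c['eye'],c['orientation'],c['vfov'],c['k1'])
E
```

```text
[ 0.62213636 -0.07079309  0.23076489] [ 3.14147941e+00 -9.38042626e-04  1.91625308e+00] [-2.91913749e-01  5.29811770e-01  1.42994963e+00  8.87387894e-04
  1.18229859e+00 -6.37706786e-01]
[0.59478677 0.0054591  0.37355861] [2.82391929e+00 3.92019286e-04 3.46301257e-01] 62.717382274055375 -0.02209709347982524
```

View pics/w1.png

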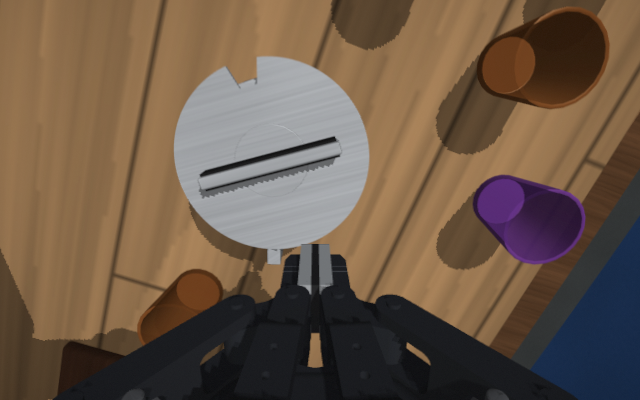

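Wrist view: the lid is at (272,152), with the notch at (243,75). The rib runs (200,184)–(341,148), the lug is at (274,256), and the shut fingertips are near (316,250).

```bash
cat > lid.py <<'E'
from h import *
from scipy.optimize import least_squares
# lid centre and notch/lug azimuths from a camera by outline at given plate top height
def lid(name,guess=(.58,-.061),zt=.114):
    c=cap(name); v,u=np.mgrid[0:400,0:640]; uv=np.c_[u.ravel(),v.ravel()]
    P=bydepth(c,uv); d=np.hypot(*(P[:,:2]-guess).T)
    s=(d<.09)&(abs(P[:,2]-zt)<.006); XY=onz(c,uv[s],zt)[:,:2]
    m=s.reshape(u.shape).astype(np.uint8)
    cc=max(cv2.findContours(m,0,1)[0],key=cv2.contourArea)[:,0]
    Q=onz(c,cc,zt)[:,:2]
    r=least_squares(lambda p:np.hypot(*(Q-p).T)-.078,guess,loss='soft_l1',f_scale=.001).x
    rb=(d<.07)&(P[:,2]>zt+.014)&(P[:,2]<zt+.026); q=onz(c,uv[rb],zt+.02)[:,:2]
    ev,E=np.linalg.eigh(np.cov(q.T)); az=np.degrees(np.arctan2(E[1,1],E[0,1]))
    l=onz(c,uv,.1075)[:,:2]; dl=np.hypot(*(l-r).T); al=np.degrees(np.arctan2(*(l-r).T[::-1]))
    k=(dl>.083)&(dl<.1)&(abs(P[:,2]-.1055)<.006)&(abs(al+72)<20)
    print(name,'centre',r.round(4),'rib az',az%180,'mid',q.mean(0).round(4),rb.sum(),'lug az',al[k].mean() if k.any() else None,k.sum(),'zplate',np.median(P[s,2]),'zrib',np.median(P[rb,2]))
    n=onz(c,uv,zt)[:,:2]-r; dn=np.hypot(*n.T); an=np.degrees(np.arctan2(n[:,1],n[:,0]))
    g=(dn>.066)&(dn<.074)&~s
    h=np.histogram(an[g],bins=np.arange(-180,181,4)); i=np.where(h[0]>0)[0]
    print(' gap az',[(int(h[1][j]),int(h[0][j])) for j in i], an[g].mean() if g.any() else None)
E
python3 - <<'E'
from lid import *
lid('wrist'); lid('top')
E
```

```text
wrist centre [ 0.581  -0.0598] rib az 34.64070385063775 mid [ 0.5816 -0.0578] 2607 lug az -71.88111123174961 196 zplate 0.11417916102932901 zrib 0.13350360304213318
 gap az [(-176, 1), (-156, 1), (-136, 1), (-80, 2), (-68, 1), (-24, 2), (24, 1), (32, 1), (40, 1), (100, 2), (116, 69), (120, 75), (124, 73), (128, 65), (144, 2), (152, 3)] 117.53777066379526
top centre [ 0.5376 -0.06  ] rib az 35.3467517670739 mid [ 0.5936 -0.0507] 169 lug az -54.6331064456731 6 zplate 0.11329298640126906 zrib 0.13248372703928846
 gap az [(-180, 8), (-176, 7), (-172, 6), (-168, 8), (-164, 6), (-160, 7), (-156, 7), (-152, 7), (-148, 7), (-144, 7), (-140, 6), (-136, 8), (-132, 7), (-128, 8), (-124, 8), (-120, 6), (-116, 8), (-112, 7), (-108, 8), (-104, 6), (-100, 6), (-96, 7), (-92, 8), (-88, 6), (-84, 4), (-80, 1), (-52, 4), (-48, 7), (-44, 6), (-40, 7), (-36, 7), (-32, 7), (-28, 6), (-24, 6), (-20, 3), (-16, 1), (-12, 1), (0, 1), (4, 3), (8, 7), (12, 7), (16, 6), (40, 2), (44, 5), (48, 7), (52, 8), (56, 7), (60, 6), (64, 7), (68, 6), (72, 7), (76, 7), (80, 7), (84, 6), (88, 9), (92, 6), (96, 8), (100, 6), (104, 8), (108, 6), (112, 8), (116, 8), (120, 7), (124, 7), (128, 6), (132, 8), (136, 7), (140, 7), (144, 8), (148, 6), (152, 8), (156, 6), (160, 7), (164, 8), (168, 7), (172, 9), (176, 8)] 6.328158817362244
```

Call:
jog_arm:
  motion: [0.017,0,-0.4,0,0,0,-1,0.017,0,-0.4,0,0,0,-1,0.017,0,-0.6,0,0,0,-1,0.017,0,-0.73,0,0,0,-1,0.017,0,-0.73,0,0,0,-1,0.017,0,-0.73,0,0,0,-1]

```text
clock: 3.55
tool_pos: [0.6249, -0.0715, 0.1239]
ee_rot: [3.139, 0.002, 1.917]
force: [-0.2, 0.1, -0.3]
gripper_width: -0.0004
grasp_force: 0.0
```

```bash
cat > arc.py <<'E'
import sys,numpy as np
from rig import ctrl
a0,a1,n,yaw=map(float,sys.argv[1:5]); r=float(sys.argv[5]) if len(sys.argv)>5 else .045
C=np.array([.581,-.06]); p=ctrl.get_obs()['tool_pos'][:2]
print(ctrl.get_obs()['tool_pos'], 'az',np.degrees(np.arctan2(*(p-C)[::-1])),'r',np.hypot(*(p-C)))
b=C+r*np.array([np.cos(np.radians(a0)),np.sin(np.radians(a0))])
out=[]
for t in np.linspace(0,1,int(n)+1)[1:]:
    a=np.radians(a0+t*(a1-a0)); d=(C+r*np.array([np.cos(a),np.sin(a)])-b)/.15
    out+=[round(d[0],3),round(d[1],3),0,0,0,round(t*yaw/30,2),-1]
print(out)
E
for s in "-14 36" "36 86" "86 136"; do python3 arc.py $s 10 27; done
```

```text
[ 0.62489123 -0.07146425  0.12389526] az -14.638426375359076 r 0.045363740222711675
[np.float64(0.005), np.float64(0.026), 0, 0, 0, np.float64(0.09), -1, np.float64(0.008), np.float64(0.052), 0, 0, 0, np.float64(0.18), -1, np.float64(0.009), np.float64(0.078), 0, 0, 0, np.float64(0.27), -1, np.float64(0.007), np.float64(0.104), 0, 0, 0, np.float64(0.36), -1, np.float64(0.003), np.float64(0.13), 0, 0, 0, np.float64(0.45), -1, np.float64(-0.003), np.float64(0.155), 0, 0, 0, np.float64(0.54), -1, np.float64(-0.011), np.float64(0.18), 0, 0, 0, np.float64(0.63), -1, np.float64(-0.021), np.float64(0.204), 0, 0, 0, np.float64(0.72), -1, np.float64(-0.034), np.float64(0.227), 0, 0, 0, np.float64(0.81), -1, np.float64(-0.048), np.float64(0.249), 0, 0, 0, np.float64(0.9), -1]
[ 0.62489123 -0.07146425  0.12389526] az -14.638426375359076 r 0.045363740222711675
[np.float64(-0.016), np.float64(0.02), 0, 0, 0, np.float64(0.09), -1, np.float64(-0.034), np.float64(0.039), 0, 0, 0, np.float64(0.18), -1, np.float64(-0.054), np.float64(0.057), 0, 0, 0, np.float64(0.27), -1, np.float64(-0.075), np.float6
[... 549 characters left out ...]
at64(-0.026), np.float64(0.001), 0, 0, 0, np.float64(0.09), -1, np.float64(-0.052), np.float64(-0.001), 0, 0, 0, np.float64(0.18), -1, np.float64(-0.078), np.float64(-0.005), 0, 0, 0, np.float64(0.27), -1, np.float64(-0.104), np.float64(-0.011), 0, 0, 0, np.float64(0.36), -1, np.float64(-0.128), np.float64(-0.019), 0, 0, 0, np.float64(0.45), -1, np.float64(-0.152), np.float64(-0.03), 0, 0, 0, np.float64(0.54), -1, np.float64(-0.175), np.float64(-0.042), 0, 0, 0, np.float64(0.63), -1, np.float64(-0.197), np.float64(-0.057), 0, 0, 0, np.float64(0.72), -1, np.float64(-0.218), np.float64(-0.073), 0, 0, 0, np.float64(0.81), -1, np.float64(-0.237), np.float64(-0.091), 0, 0, 0, np.float64(0.9), -1]
```

Call:
jog_arm:
  motion: [0.005,0.026,-0.013,0,0,0.09,-1,0.008,0.052,-0.013,0,0,0.18,-1,0.009,0.078,-0.013,0,0,0.27,-1,0.007,0.104,-0.013,0,0,0.36,-1,0.003,0.13,-0.013,0,0,0.45,-1,-0.003,0.155,-0.013,0,0,0.54,-1,-0.011,0.18,-0.013,0,0,0.63,-1,-0.021,0.204,-0.013,0,0,0.72,-1,-0.034,0.227,-0.013,0,0,0.81,-1,-0.048,0.249,-0.013,0,0,0.9,-1]

```text
clock: 4.8
tool_pos: [0.6185, -0.0354, 0.1223]
ee_rot: [3.14, 0.005, 2.39]
force: [-0.4, -2.0, 0.5]
gripper_width: 0.0003
grasp_force: 0.9
```

```bash
python3 - <<'E'
from lid import *
o=ctrl.get_obs(); print(o['tool_pos'],o['force'],o['joint_pos'][5])
lid('wrist')
E
```

```text
[ 0.61852381 -0.03538834  0.12225691] [-0.3688188  -1.96157882  0.53142171] -1.0547022183618908
wrist centre [ 0.58   -0.0592] rib az 55.83656834581872 mid [ 0.5835 -0.0534] 7479 lug az None 0 zplate 0.11418644539748224 zrib 0.13359221612889127
 gap az [(-180, 1), (-172, 1), (-164, 2), (-160, 2), (-148, 1), (-144, 1), (-136, 2), (-132, 1), (-128, 1), (-124, 1), (-120, 61), (-116, 96), (-112, 73), (-108, 1), (-84, 1), (-80, 1), (-76, 58), (-72, 98), (-68, 99), (-64, 93), (-60, 95), (-56, 90), (-52, 74), (-48, 93), (-44, 93), (-40, 94), (-36, 96), (-32, 96), (-28, 97), (-24, 97), (-20, 98), (-16, 99), (-12, 101), (-8, 98), (-4, 108), (0, 107), (4, 110), (8, 111), (12, 113), (16, 102), (20, 36), (24, 2), (36, 1), (56, 1), (60, 1), (72, 1), (84, 1), (88, 2), (112, 1), (116, 1), (124, 2), (128, 1), (132, 1), (136, 6), (140, 208), (144, 211), (148, 211), (152, 164), (160, 1), (164, 1), (176, 2)] 9.588138414900671
```

The rib follows, about 24° ahead of the finger. Continuing.

Call:
jog_arm:
  motion: [-0.016,0.02,0,0,0,0.09,-1,-0.034,0.039,0,0,0,0.18,-1,-0.054,0.057,0,0,0,0.27,-1,-0.075,0.072,0,0,0,0.36,-1,-0.097,0.086,0,0,0,0.45,-1,-0.121,0.098,0,0,0,0.54,-1,-0.145,0.107,0,0,0,0.63,-1,-0.17,0.115,0,0,0,0.72,-1,-0.196,0.12,0,0,0,0.81,-1,-0.222,0.123,0,0,0,0.9,-1]

```text
clock: 6.1
tool_pos: [0.5858, -0.0165, 0.122]
ee_rot: [3.141, 0.006, 2.86]
force: [1.9, -0.6, -0.1]
gripper_width: 0.0004
grasp_force: 0.8
```

Call:
jog_arm:
  motion: [-0.026,0.001,0,0,0,0.09,-1,-0.052,-0.001,0,0,0,0.18,-1,-0.078,-0.005,0,0,0,0.27,-1,-0.104,-0.011,0,0,0,0.36,-1,-0.128,-0.019,0,0,0,0.45,-1,-0.152,-0.03,0,0,0,0.54,-1,-0.175,-0.042,0,0,0,0.63,-1,-0.197,-0.057,0,0,0,0.72,-1,-0.218,-0.073,0,0,0,0.81,-1,-0.237,-0.091,0,0,0,0.9,-1]

```text
clock: 7.35
tool_pos: [0.5507, -0.0299, 0.1221]
ee_rot: [-3.139, 0.007, -2.952]
force: [2.4, -0.1, 0.6]
gripper_width: 0.0003
grasp_force: 1.4
```

```bash
python3 - <<'E'
from lid import *
o=ctrl.get_obs(); print(o['tool_pos'],o['force'],o['joint_pos'][[0,5]],o['ee_rot'])
lid('wrist')
cap('wrist','w2.png')
E
python3 arc.py 136 162 6 15 | sed 's/np.float64//g'
```

```text
[ 0.55069294 -0.02991297  0.12213716] [ 2.41396981 -0.06409847  0.5853874 ] [-0.25744217 -2.01822429] [-3.1393583   0.00687945 -2.95246734]
wrist centre [ 0.5812 -0.0594] rib az 151.92472815057252 mid [ 0.5481 -0.0464] 3506 lug az -73.41647004694043 522 zplate 0.11411174741038843 zrib 0.1336242885953881
 gap az [(-168, 1), (-156, 1), (-152, 1), (-140, 3), (-132, 1), (-120, 11), (-116, 139), (-112, 137), (-108, 132), (-104, 44), (-84, 2), (-80, 1), (-76, 1), (-68, 1), (-64, 1), (-52, 44), (-48, 90), (-44, 88), (-40, 87), (-36, 87), (-32, 83), (-28, 84), (-24, 81), (-20, 81), (-16, 80), (-12, 80), (-8, 80), (-4, 77), (0, 78), (4, 79), (8, 79), (12, 80), (16, 78), (20, 79), (24, 78), (28, 79), (32, 81), (36, 82), (40, 85), (44, 85), (48, 85), (52, 86), (56, 89), (60, 90), (64, 89), (68, 94), (72, 97), (76, 99), (80, 98), (84, 105), (88, 106), (92, 103), (96, 64), (108, 1), (112, 1), (124, 1), (128, 1), (148, 2), (156, 1), (160, 1), (164, 1), (168, 1), (172, 1)] 9.646992483930253
[ 0.54994637 -0.03005049  0.1218513 ] az 136.0369070068395 r 0.043142792769638456
[(-0.015), (-0.017), 0, 0, 0, (0.08), -1, (-0.029), (-0.035), 0, 0, 0, (0.17), -1, (-0.041), (-0.054), 0, 0, 0, (0.25), -1, (-0.052), (-0.074), 0, 0, 0, (0.33), -1, (-0.062), (-0.094), 0, 0, 0, (0.42), -1, (-0.07), (-0.116), 0, 0, 0, (0.5), -1]
```

View pics/w2.png

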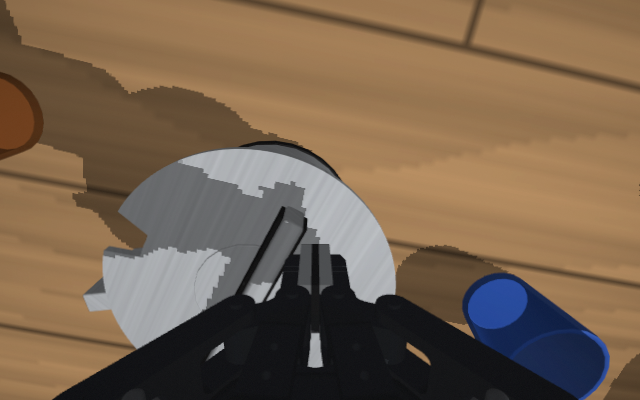

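The wrist view shows the notch mouth at (115,230) and the lug at (95,298), so about 39° remain. Pushing 26° more, then remeasuring.

Call:
jog_arm:
  motion: [-0.015,-0.017,0,0,0,0.08,-1,-0.029,-0.035,0,0,0,0.17,-1,-0.041,-0.054,0,0,0,0.25,-1,-0.052,-0.074,0,0,0,0.33,-1,-0.062,-0.094,0,0,0,0.42,-1,-0.07,-0.116,0,0,0,0.5,-1,-0.07,-0.116,0,0,0,0.5,-1]

```text
clock: 8.32
tool_pos: [0.5377, -0.047, 0.1207]
ee_rot: [-3.141, 0.001, -2.693]
force: [0.6, 0.2, 1.3]
gripper_width: 0.0006
grasp_force: 0.2
```

```bash
cat > m.py <<'E'
from lid import *
# notch & lug azimuth seen by wrist camera, centre fixed
def meas(C=(.581,-.06),zt=.114,cam='wrist'):
    c=cap(cam); v,u=np.mgrid[0:400,0:640]; uv=np.c_[u.ravel(),v.ravel()]; P=bydepth(c,uv)
    f=c['frame'].reshape(-1,3).astype(int)
    o=onz(c,uv,zt)[:,:2]-C; d=np.hypot(*o.T); a=np.degrees(np.arctan2(o[:,1],o[:,0]))
    w=abs(a+75)<60
    g=w&(d>.066)&(d<.072)&(P[:,2]<zt-.004)
    o2=onz(c,uv,.1075)[:,:2]-C; d2=np.hypot(*o2.T); a2=np.degrees(np.arctan2(o2[:,1],o2[:,0]))
    k=(abs(a2+72)<20)&(d2>.083)&(d2<.096)&(abs(P[:,2]-.1075)<.004)
    for n,x in (('notch',a[g]),('lug',a2[k])):
        if len(x): print(n,len(x),np.percentile(x,[2,50,98]).round(1),'midrange',np.percentile(x,[2,98]).mean().round(1))
    r=(d<.06)&(P[:,2]>zt+.016)&(P[:,2]<zt+.023)&(f.min(1)>70)
    q=onz(c,uv[r],zt+.02)[:,:2]
    if len(q)>50: 
        E=np.linalg.eigh(np.cov(q.T))[1]; print('rib',len(q),np.degrees(np.arctan2(E[1,1],E[0,1]))%180)
E
python3 - <<'E'
from m import *
meas()
o=ctrl.get_obs(); print(o['tool_pos'],o['force'],o['joint_pos'][[0,5]])
E
python3 arc.py 162 172 3 0 | sed 's/np.float64//g'
```

```text
notch 319 [-88.4 -81.8 -74.7] midrange -81.6
lug 517 [-77.5 -72.9 -68.4] midrange -72.9
rib 1699 177.82557538699828
[ 0.53724608 -0.04691902  0.12039168] [0.15954116 0.30090977 0.28217875] [-0.29439158 -2.31399468]
[ 0.53724608 -0.04691902  0.12039168] az 163.35506798955225 r 0.04566746558252136
[(-0.005), (-0.017), 0, 0, 0, (0.0), -1, (-0.009), (-0.034), 0, 0, 0, (0.0), -1, (-0.012), (-0.051), 0, 0, 0, (0.0), -1]
```

Call:
jog_arm:
  motion: [-0.004,-0.014,0,0,0,0,-1,-0.007,-0.028,0,0,0,0,-1,-0.009,-0.036,0,0,0,0,-1,-0.009,-0.036,0,0,0,0,-1]

```text
clock: 8.88
tool_pos: [0.5359, -0.0526, 0.1198]
ee_rot: [3.141, -0.0, -2.692]
force: [-0.4, 1.1, 1.3]
gripper_width: -0.0004
grasp_force: 0.7
```

```bash
python3 - <<'E'
from m import *
meas()
o=ctrl.get_obs(); print(o['tool_pos'],o['force'],o['joint_pos'][[0,5]])
cap('wrist','w3.png')
E
```

```text
notch 299 [-81.7 -75.1 -68.3] midrange -75.0
lug 513 [-77.5 -72.9 -68.4] midrange -72.9
rib 1499 175.91776029375563
[ 0.53586881 -0.05255933  0.11976511] [ 0.30644267  1.53784836 -0.04154112] [-0.30534717 -2.32608955]
```

View pics/w3.png

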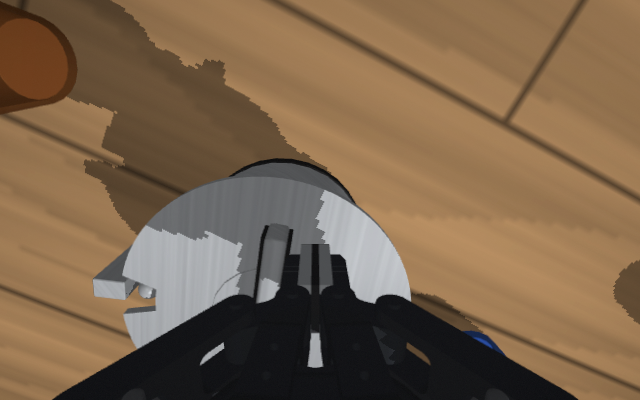

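The wrist view shows the pin dome at (147,291) inside the notch, beside the lug at (113,280). The view is oblique, so I'll back off and look from directly above.

Call:
jog_arm:
  motion: [0,0.06,0,0,0,0,-1,0,0.06,0,0,0,0,-1,0,0.06,0.35,0,0,0,-1,0.3,0.06,0.73,0,0,0,-1,0.6,-0.1,0.73,0,0,0,-1,0.8,-0.1,0.73,0,0,0,-1,0.8,-0.1,0.73,0,0,0,-1,0.8,-0.1,0.73,0,0,0,-1,0.8,-0.1,0.73,0,0,0,-1]

```text
clock: 10.1
tool_pos: [0.6545, -0.0671, 0.229]
ee_rot: [3.14, -0.002, -2.691]
force: [-0.5, 0.4, 0.2]
gripper_width: -0.0001
grasp_force: 0.0
```

```bash
python3 - <<'E'
from m import *
meas()
lid('wrist',(.581,-.06))
c=cap('wrist'); im=cv2.cvtColor(c['frame'],cv2.COLOR_RGB2BGR); print(c['eye'])
e=np.array(c['eye']); f=200/np.tan(np.radians(c['vfov'])/2)
def pr(p):
    q=rot(c).T@(np.array(p)-e); return int(q[0]/q[2]*f+c['cx']),int(q[1]/q[2]*f+c['cy'])
x,y=pr((.602,-.126,.11)); print(x,y)
x0,y0=max(0,x-80),max(0,y-60)
cv2.imwrite('pics/w4.png',cv2.resize(im[y0:y0+120,x0:x0+160],None,fx=5,fy=5,interpolation=cv2.INTER_CUBIC))
E
```

```text
notch 209 [-81.6 -74.1 -66.3] midrange -74.0
lug 274 [-75.8 -72.1 -68.3] midrange -72.0
rib 2213 15.962603953389362
wrist centre [ 0.581  -0.0593] rib az 15.938937692034102 mid [ 0.5774 -0.0617] 3106 lug az -72.18435530669373 311 zplate 0.11419729992295138 zrib 0.13355520897092732
 gap az [(-176, 1), (-172, 1), (-168, 1), (-148, 1), (-144, 1), (-140, 1), (-124, 1), (-88, 1), (-84, 38), (-80, 73), (-76, 72), (-72, 66), (-68, 26), (-60, 1), (-44, 2), (-36, 1), (-32, 1), (28, 1), (44, 1), (64, 1), (84, 1), (100, 1), (108, 1), (128, 1), (132, 1), (140, 1), (152, 1), (168, 1)] -69.01973382342683
[ 0.5825657  -0.10168535  0.37213084]
274 97
```

View pics/w4.png

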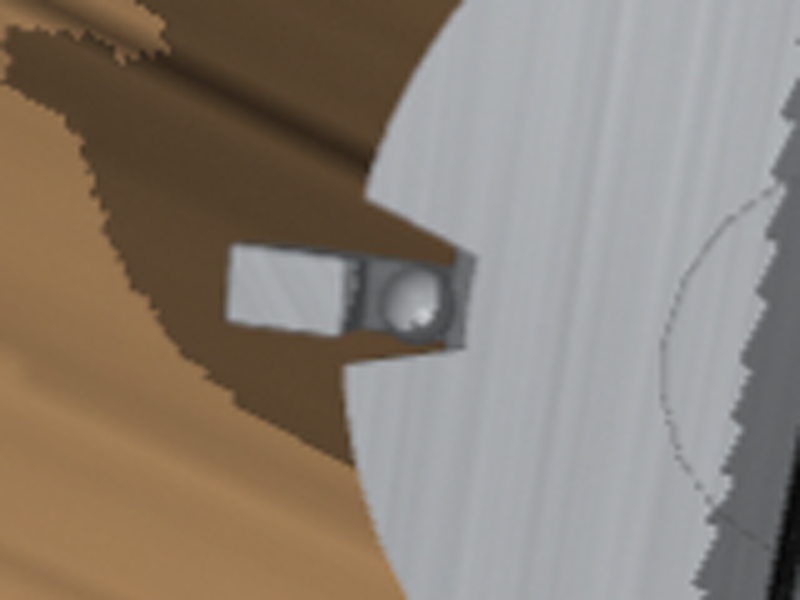

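Close up, the pin dome at (418,300) lies about 1–2 mm CCW of the notch's centre line. The numbers agree: notch −74°, lug −72°, rib 16° against 18° wanted. One small nudge of about 1.6 mm at the fingertip.

Call:
jog_arm:
  motion: [-0.4,0.16,0,0,0,0,-1,-0.8,0.16,0,0,0,0,-1,-0.8,0.16,-0.4,0,0,0,-1,-0.8,0.16,-0.72,0,0,0,-1,-0.8,0.16,-0.72,0,0,0,-1,-0.8,0.13,-0.72,0,0,0,-1,-0.8,0.11,-0.72,0,0,0,-1,-0.801,0.095,-0.72,0,0,0,-1,-0.801,0.089,-0.72,0,0,0,-1,-0.801,0.089,-0.72,0,0,0,-1]

```text
clock: 11.5
tool_pos: [0.5363, -0.0542, 0.122]
ee_rot: [-3.141, 0.001, -2.691]
force: [0.3, 2.0, 2.7]
gripper_width: 0.0004
grasp_force: 1.4
```

```bash
python3 - <<'E'
from m import *
meas()
print(ctrl.get_obs()['tool_pos'])
E
```

```text
notch 293 [-81.  -74.4 -67.6] midrange -74.3
lug 507 [-77.4 -73.  -68.4] midrange -72.9
rib 1412 178.34573390041018
[ 0.53626983 -0.05414742  0.1218618 ]
```

Call:
jog_arm:
  motion: [0,-0.008,0,0,0,0,-1,0,-0.008,0,0,0,0,-1,0,0.06,0,0,0,0,-1,0,0.06,0,0,0,0,-1,0,0.06,0.4,0,0,0,-1,0.4,-0.1,0.72,0,0,0,-1,0.8,-0.1,0.72,0,0,0,-1,0.8,-0.1,0.72,0,0,0,-1,0.8,-0.1,0.72,0,0,0,-1]

```text
clock: 12.68
tool_pos: [0.6551, -0.0689, 0.228]
ee_rot: [3.14, -0.002, -2.691]
force: [-0.3, -0.1, 0.2]
gripper_width: 0.0
grasp_force: 0.0
```

```bash
python3 - <<'E'
from m import *
meas()
lid('wrist')
print(ctrl.get_obs()['tool_pos'],ctrl.get_obs()['joint_pos'])
E
```

```text
notch 208 [-79.2 -71.8 -64.2] midrange -71.7
lug 273 [-75.7 -72.1 -68.3] midrange -72.0
rib 2182 18.333771445655856
wrist centre [ 0.5809 -0.0594] rib az 18.383653768720762 mid [ 0.5775 -0.0618] 3110 lug az -72.11988628574468 314 zplate 0.11419060031042061 zrib 0.13351187678154852
 gap az [(-180, 2), (-176, 1), (-156, 1), (-152, 1), (-148, 1), (-140, 1), (-128, 1), (-104, 1), (-84, 1), (-80, 66), (-76, 70), (-72, 66), (-68, 72), (-40, 1), (8, 1), (24, 1), (112, 1), (124, 1), (132, 1), (140, 1), (144, 2)] -69.27591191065736
[ 0.65356901 -0.06850847  0.2279108 ] [-2.74055504e-01  5.77247718e-01  1.34605074e+00 -2.55732957e-04
  1.22296540e+00 -2.29527462e+00]
```

Aligned: notch −71.7° against lug −72.0°. Moving over the rib's centre and pressing down gradually.

Call:
jog_arm:
  motion: [-0.49,0.06,0,0,0,0,-1,-0.49,0.06,0,0,0,0,-1,-0.49,0.06,-0.4,0,0,0,-1,-0.49,0.06,-0.59,0,0,0,-1,-0.49,0.06,-0.61,0,0,0,-1,-0.49,0.06,-0.63,0,0,0,-1,-0.49,0.06,-0.64,0,0,0,-1,-0.49,0.06,-0.64,0,0,0,-1]

```text
clock: 13.78
tool_pos: [0.583, -0.0603, 0.1344]
ee_rot: [-3.14, 0.001, -2.691]
force: [0.3, -0.4, -0.6]
gripper_width: 0.0001
grasp_force: 0.0
```

Just touching. Continuing down in steps of about 1.5 mm to where home should be.

Call:
jog_arm:
  motion: [0,0,-0.01,0,0,0,-1,0,0,-0.02,0,0,0,-1,0,0,-0.03,0,0,0,-1,0,0,-0.03,0,0,0,-1]

```text
clock: 14.28
tool_pos: [0.5831, -0.0603, 0.1302]
ee_rot: [-3.14, 0.002, -2.691]
force: [-1.5, -0.1, 4.7]
gripper_width: 0.0001
grasp_force: 2.5
```

Call:
jog_arm:
  motion: [0,0,-0.01,0,0,0,-1,0,0,-0.02,0,0,0,-1,0,0,-0.03,0,0,0,-1,0,0,-0.03,0,0,0,-1]

```text
clock: 14.78
tool_pos: [0.5831, -0.0603, 0.1257]
ee_rot: [-3.14, 0.002, -2.691]
force: [-0.5, -0.0, 4.3]
gripper_width: -0.0001
grasp_force: 2.6
```

Call:
jog_arm:
  motion: [0,0,-0.01,0,0,0,-1,0,0,-0.015,0,0,0,-1,0,0,-0.015,0,0,0,-1,0,0,-0.015,0,0,0,-1]

```text
clock: 15.28
tool_pos: [0.5832, -0.0603, 0.1249]
ee_rot: [-3.14, 0.002, -2.691]
force: [-2.9, 0.7, 12.4]
gripper_width: 0.0
grasp_force: 6.5
```

Call:
jog_arm:
  motion: [0,0,-0.005,0,0,0,-1,0,0,-0.01,0,0,0,-1,0,0,-0.01,0,0,0,-1,0,0,-0.01,0,0,0,-1]

```text
clock: 15.78
tool_pos: [0.5833, -0.0604, 0.1247]
ee_rot: [-3.139, 0.002, -2.691]
force: [-4.5, 1.1, 19.4]
gripper_width: 0.0001
grasp_force: 10.2
```

The lid is on a hard stop at z ≈ 0.1247 (home is 0.125). Withdrawing straight up and checking.

Call:
jog_arm:
  motion: [0,0,0.03,0,0,0,-1,0,0,0.1,0,0,0,-1,0,0,0.5,0,0,0,-1,0.4,0,0.8,0,0,0,-1,0.5,0,0.8,0,0,0,-1,0.5,0,0.8,0,0,0,-1,0.5,0,0.8,0,0,0,-1]

```text
clock: 16.65
tool_pos: [0.6557, -0.0598, 0.2394]
ee_rot: [3.139, -0.003, -2.691]
force: [0.7, 0.3, -0.7]
gripper_width: -0.0004
grasp_force: 0.0
```

```bash
python3 - <<'E'
from m import *
meas(zt=.105); lid('wrist',zt=.105)
print(ctrl.get_obs()['tool_pos'])
cap('wrist','w5.png'); c=cap('top')
for n,z in (('amber1',[277,150]),('amber2',[430,245]),('jar',[182,265])): print(n,bydepth(c,[z]).round(3),c['frame'][z[1],z[0]])
E
```

```text
notch 78 [-79.5 -66.8 -64.1] midrange -71.8
lug 256 [-75.7 -72.1 -68.3] midrange -72.0
rib 1920 18.383241643334287
wrist centre [ 0.5809 -0.0592] rib az 18.401608406209107 mid [ 0.5776 -0.0616] 2697 lug az -72.21836541518292 292 zplate 0.10515554513611583 zrib 0.12446788650658641
 gap az [(-148, 2), (-144, 1), (-136, 1), (-132, 2), (-88, 1), (-80, 47), (-72, 1), (-68, 53), (-64, 4), (-56, 1), (-28, 1), (-4, 1), (8, 1), (28, 1), (36, 1), (40, 1), (52, 2), (60, 1), (68, 1), (84, 1), (92, 1), (96, 1), (120, 1), (124, 1), (132, 1), (136, 1), (148, 1), (156, 1), (164, 1)] -51.45722693378492
[ 0.65556725 -0.05988927  0.2393835 ]
amber1 [[0.795 0.1   0.004]] [119  71  31]
amber2 [[ 0.537 -0.301  0.003]] [115  70  26]
jar [[0.49  0.326 0.08 ]] [171 178 172]
```

View pics/w5.png

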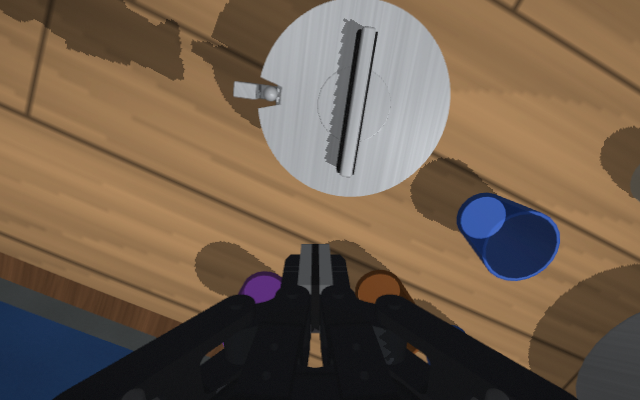

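The picture shows the pin standing up through the notch at (268,94). The plate top is at 0.105, which is home, and the hand is clear.

```bash
python3 -c "
from rig import ctrl
print(ctrl.finish_job())"
```

```text
the job is handed in; nothing more can be done
None
```

The job is handed in: I pushed the lid's notch round over the pin and pressed it fully home (plate top at 105 mm), the hand is clear, and the tumblers and jar are where they stood.

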